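Roll down a freshly glued row of mosaic strips with the fork roller

ROBOT

A 7-joint arm with a two-finger parallel gripper is mounted at the origin on the work surface. World frame = base frame: x ahead of the robot, y to its left, z up, the work surface at z = 0. Lengths are in m, angles in rad, forces in N, time in s.
With the tool pointing down it reaches from about 0.425 to 0.875 m from the base axis. Payload 4.7 kg.
Tool frame: the origin (TCP) lies on the centre line of the jaws, within the pads' length; the fingertips stand 14 mm ahead of it and the grasp point (between the pads) lies 5 mm behind it; z points along the fingers, y is the direction in which the jaws open and shut (so a half turn about z gives the same grasp; the last joint's range is limited). The gripper opens to 87 mm and grips with 3 to 60 N. Pads are 19 mm wide; open, the fingers measure 117 mm over their backs; the gripper's body (75 mm by 190 mm) begins 51 mm behind the grasp point.
Start: joints at [-1.313, 0.321, -0.07, 1.45, 0.023, 1.371, -0.057], TCP at [0.157, 0.631, 0.237] pointing down, gripper open.
Joint ranges: [-2.86, 2.86], [-0.3, 2.09], [-1.38, 1.24], [0.06, 2.45], [-1.56, 4.7], [0.09, 2.05], [-2.69, 2.69]. Speed limits (rad/s): [2.57, 2.57, 3.14, 3.14, 3.14, 3.14, 3.14].

INTERFACE

Orientations are given as a rotation vector (axis times angle).
In Python, from bench import ctrl, optics, models gives the robot as it stands. The module is installed in compiled form; this text tells all that it offers.
- The arm moves only by the tool arm_command, never from a script. Its argument "motion" is a list of rows, each a list of 3 entries, a list of its own where there are three numbers: the shift along the tool's x, y, z in mm, then the turn, a rotation vector about the tool's x, y, z in degrees, then the closure, from 0 (fully open) to 1 (shut). In form: [[[x, y, z], [ax, ay, az], claw], ...]. A call has 1 to 8 rows; each row shifts and turns the commanded pose from where the row before left it, along the tool's axes as they then stand; what a row does not reach is not made up. A row lasts 1/12 s, in which the tool goes at most 41.7 mm and 7.16 degrees, less where a joint would pass 70% of its speed; a pose out of reach is approached as far as the arm can. A call with a gripper value outside its range is refused whole. The fingers move at their own pace and stop on an object; "force" is the grip in N (left out, the last holds). Time passes only in rows, so rows that do not move let the fingers close. It gives the time, the measured TCP pose, the force and the opening at its end, in the units of the state.
- ctrl.get_state(): the state, without advancing time (a new reading comes with each control period).
- optics.get_image(name): name is "side" or "top"; returns (picture, depth): 420x560x3 uint8, blue, green, red; 420x560 float32, m along the optical axis (not along the pixel's ray), 0 where there is no reading.
- optics.camera_model(name): a dict with "fovy" (degrees; the focal length in pixels is half the picture's height over the tangent of half this angle, whatever the lens; pixels are square), "cx", "cy" (the principal point, pixels), "distortion" ([k1, k2, p1, p2, k3] as OpenCV has them; the pictures are not rectified), "rvec" (rotation vector, rad) and "tvec" (3), from world to camera coordinates, as OpenCV has them. Camera axes: x right, y down, z forward; pixel columns grow to the right and rows downward; lengths in m; the calibration is good to about 2 mm. A picture is of the moment at which its call begins. camera_model takes no time and is no camera call.
- ctrl.close_job(): hands the job in, once; it reports no verdict.
Trained networks look in the newest picture that a camera, given by its name, has taken for a name from the list of things; names that differ only in an ending like _2 or _b are one class to them, and where a whole thing is asked for, a point or a joint stands for the part that bears it (a point fixed in the world has none). Each returns a list of dicts, best first, with "conf" (0 to 1); they miss things now and then, are a little off and sometimes report something else, mostly with a low value. They report only what shows in the picture. A call takes as long as a camera call. They do not tell look-alikes from the thing itself.
- models.search_frame(camera, target): "location" ([x, y, z] in m, in the coordinates of the camera as it stood for that picture, good to about 4 mm: the middle of the surface that is visible of it).
- models.silhouettes(camera, target): "pixels" (420x560 bool, what is visible of it).
The state is a dict: "time": time; "joint_positions": joint angles; "qd": joint speeds; "joint_torque": joint torques, N m; "position": TCP position; "tool_rot": TCP orientation; "ft_force": force on the tool from outside, world axes, zero at the start; "torque": the same for the moment, N m; "grip_width": opening from 0.0 (shut) to 1.0 (fully open).
Only numpy, scipy, OpenCV 4.12 (cv2) and the standard library are available. Lean on these libraries where they do the work, as an engineer would, in place of code of your own. Each camera call takes 0.05 s, during which the arm holds its last target.

TASK

The nine wooden strips on the panel have just been laid in glue and still stand proud: take the fork roller from the tool rack and roll it along the row from one end to the other with a steady push of about 15 N, so that every strip is bedded flush with the dark end lippings. Never press on the work with 30 N or more (it squeezes out the glue) and only with the roller, not the gripper. Then hang the roller back upright at the inner end of its slot in the rack, and leave the screwdriver and the things lying about where they are.

Things in the scene. Friction and masses are not known exactly. Their poses are not given: they have to be found in the camera images.
- roller_grip (a point): centre of the wooden grip of the fork roller, half-way up it; the tool hangs upright in the rack. The grip has flat sides: 24 mm along its x, 30 mm along its y, 60 mm tall (z up). Its underside lies 30 mm below this point and rests on the rack's shelf. Below it come a steel neck, 8 mm thick and 24 mm long, and the fork. About 0.3 kg; a half turn about z gives the same shape.
- roller_axle (a point): centre of the rubber-covered roller of the same tool, 83 mm below roller_grip, axes as roller_grip. The roller is 40 mm across and 52 mm wide, on an axle along y, so it rolls along the tool's x; its lowest point is 20 mm below this point. The steel fork around it is 62 mm wide along y, 14 mm deep, and its top is 29 mm above this point.
- wheel (a joint): how far the roller has turned on its axle (rad); 0 at the start, either sign, free to turn
- rack: slotted wooden tool rack, fixed; origin on the bench under its centre. Base 110 (x) by 220 (y) mm, 12 mm thick; shelf 75 mm deep (x from -38 to +38 mm), 220 mm wide, top 100 mm and underside 88 mm above the bench; cheeks at the two sides (inner faces at y = -98 and +98 mm); open below the shelf at front (-x) and back.
- rack_slot0 (a point): inner end of the slot at y = -48 mm of the rack, where a hung tool's axis stands, at the height of the shelf's top; axes as the rack. The slot is 14 mm wide and open at the shelf's front edge. To free a tool lift it some 8 mm (past 15 mm the fork meets the shelf), draw it 60 mm or more to -x until fork and roller are clear of the shelf; to hang it, the reverse.
- rack_slot1 (a point): the same for the slot at y = +48 mm. The roller hangs in one slot, the screwdriver in the other.
- stand: four round bench pads on screw feet that carry the work, fixed; origin on the bench under the middle of the work. On them, unable to slide, lies a plywood panel 110 mm along x, 262 mm along y, 18 mm thick. The pads were never levelled: the panel may be up to 4 mm higher or lower than the row points say and up to 2.5 degrees out of level along y, either way, which no pose here shows.
- row_mid (a point): middle of the row of nine wooden strips at the finished level with the pads at mid-height, 49 mm above the bench (the true height differs by up to 9 mm towards the ends); axes as the stand. The strips lie side by side along y, from y = -99 to +99 mm (each 72 mm along x, 21 mm along y, pitch 22 mm), in stiff tacky glue, and stand up to 3 mm proud of the finished level.
- row_end0 (a point): middle of the dark end lipping at y = -114 mm, on its top if the pads stand level at mid-height: 74 mm along x, 28 mm along y. The tops of the two lippings are the finished level of the row; they are hard and do not sink.
- row_end1 (a point): the same for the lipping at y = +114 mm
- strip1 (a joint): how far strip 1 (at y = -88 mm of the stand) has been pressed into the glue: 0 to 0.0005 m at the start, 0.003 m when flush with the lippings, where it stops hard. It does not move under less than about 9 N; above that it sinks, the faster the harder it is pressed (about 40 mm/s at 14 N), and stays where it is left.
- strip2 (a joint): the same for strip 2, at y = -66 mm
- strip3 (a joint): the same for strip 3, at y = -44 mm
- strip4 (a joint): the same for strip 4, at y = -22 mm
- strip5 (a joint): the same for strip 5, in the middle (y = 0)
- strip6 (a joint): the same for strip 6, at y = +22 mm
- strip7 (a joint): the same for strip 7, at y = +44 mm
- strip8 (a joint): the same for strip 8, at y = +66 mm
- strip9 (a joint): the same for strip 9, at y = +88 mm
- screwdriver_mid (a point): middle of the wooden handle (28 mm thick, 72 mm tall) of the screwdriver that hangs in the rack's other slot; leave it there
- offcut: pine offcut lying on the bench, 45 by 150 (along y) by 34 mm, origin under its centre; leave it
- tape_measure: grey tape measure, 36 by 66 (along y) by 58 mm, origin under its centre; leave it
- jar: clear jar with white lid, 72 mm across and 95 mm tall, origin under its centre; leave it
Things that resemble listed ones, but are neither listed nor needed, are in the scene too. What is shaped like the part that bears roller_grip but blue is not meant.

How it is judged:
On the way, in this order (a step that is already met when the one before it is completed fails the run):
1. the roller has been taken out of the rack (horizontal distance between roller_grip and rack_slot0 above 0.05 m and horizontal distance between roller_grip and rack_slot1 above 0.05 m), for 0.1 s.
2. it is rolling on the work under load (turned by 3 rad or more either way while the work is pressed with more than 3 N) (contact force between anything else and stand above 3 N and (value of joint wheel above 3 rad or value of joint wheel below -3 rad)).
3. all nine strips are bedded, within 1.5 mm of flush (value of joint each of strip1, strip2, strip3, strip4, strip5, strip6, strip7, strip8, strip9 above 0.0015 m), for 0.2 s.
At the end, for the whole second after the job is handed in: every strip is pressed in to within 1.5 mm of flush with the lippings (joint above 0.0015 m), and the roller hangs in a slot of the rack: its grip's axis within 12 mm of the slot's inner-end point, the grip's centre 124 to 136 mm above the bench (resting on the shelf), upright within 0.15 rad (all of step 3 and (horizontal distance between roller_grip and rack_slot0 below 0.012 m or horizontal distance between roller_grip and rack_slot1 below 0.012 m) and z of roller_grip in the frame of rack between 0.124 and 0.136 m and angle between roller_grip's own z axis and vertical below 0.15 rad); the robot touches nothing.
It fails at once if the work is pressed with more than 30 N (contact force between anything else and stand above 30 N).
It fails at once if the gripper or arm presses on the work (contact force between any of the fingers, the arm and stand above 1.5 N).
It fails at once if the screwdriver or one of the things lying on the bench is disturbed (moved more than 15 mm) (distance of any of screwdriver_mid, offcut, tape_measure, jar from where it was at the start of the episode above 0.015 m).
It also fails if it takes over 72 s, if anything falls off the work surface, if the arm or the gripper's body presses on something with over 40 N, if the wrist force passes 120 N, or if a joint passes its speed limit or range.

## Working session

There is one attempt and no reset: what is moved stays moved. The work goes in short steps, Python scripts to look and compute and a tool call to move; the robot and the scene stay as the last step left them, time stands still between calls to the robot, and variables do not carry over. Pictures are saved under pics/ and viewed, and the job is handed in when it is done.

Besides the shell and the picture viewer there is one more tool, called after "Emit:" as a command line: name --argument value ..., lists and objects as JSON in quotes. arm_command: Moves the arm, as the interface text tells. Its arguments: {"type":"object","properties":{"motion":{"type":"array","items":{"type":"array"}},"force":{"type":"number"}},"required":["motion"]}

```bash
mkdir -p pics; ls; cat > h.py <<'E'
import numpy as np, cv2
from bench import ctrl, optics, models
from scipy.spatial.transform import Rotation as R
def K(n):
    m=optics.camera_model(n); f=210/np.tan(np.radians(m['fovy'])/2)
    return np.array([[f,0,m['cx']],[0,f,m['cy']],[0,0,1]]),np.array(m['distortion'],float),np.array(m['rvec'],float),np.array(m['tvec'],float)
def c2w(n,p):
    k,d,r,t=K(n); return R.from_rotvec(r).inv().apply(np.atleast_2d(p)-t)
def cloud(n,dep,mask=None):
    k,d,r,t=K(n)
    v,u=np.where((dep>0)&(mask if mask is not None else True))
    q=cv2.undistortPoints(np.stack([u,v],1).astype(np.float64)[:,None],k,d)[:,0]
    z=dep[v,u]; return c2w(n,np.c_[q*z[:,None],z]),u,v
def proj(n,P):
    k,d,r,t=K(n); return cv2.projectPoints(np.atleast_2d(P).astype(float),r,t,k,d)[0][:,0]
E
python3 - <<'E'
from h import *
s=ctrl.get_state()
for k,v in s.items(): print(k,np.round(v,4))
for n in('side','top'):
    im,d=optics.get_image(n); cv2.imwrite(f'pics/{n}0.png',im); np.save(f'{n}0.npy',d)
    print(n,optics.camera_model(n))
    for t in('roller_grip','roller_axle','rack','stand','screwdriver_mid','offcut','tape_measure','jar','strip5'):
        for x in models.search_frame(n,t)[:4]: print(n,t,round(x['conf'],2),np.round(c2w(n,x['location'])[0],4),np.round(proj(n,c2w(n,x['location']))[0]))
E
```

```text
pics
time 0.0
joint_positions [-1.3129  0.3218 -0.0701  1.4517  0.0226  1.3708 -0.0569]
qd [-0.0011  0.0018 -0.0017  0.0005 -0.0012 -0.0015  0.0002]
joint_torque [-4.00000e-04 -4.91286e+01 -4.04100e-01 -3.12531e+01 -6.39000e-02
  4.39000e-02  2.00000e-04]
position [0.1568 0.6303 0.2355]
tool_rot [-3.8190e-01 -3.1182e+00  3.0000e-03]
ft_force [-0.7984  0.3223  0.1905]
torque [ 0.0143  0.0535 -0.0368]
grip_width 1.0014
side {'fovy': 56.477422149588925, 'cx': 275.3408397543479, 'cy': 205.22814053345303, 'distortion': array([0.02931759, 0.        , 0.        , 0.        , 0.        ]), 'rvec': array([ 2.22102948, -0.32634246,  0.17991458]), 'tvec': array([-0.56775136,  0.17409232,  0.85973695])}
side roller_grip 0.76 [ 0.522  -0.2784  0.1463] [284. 283.]
side roller_grip 0.74 [ 0.6731 -0.3153  0.0476] [363. 314.]
side roller_grip 0.58 [ 0.5689 -0.408   0.0446] [333. 374.]
side roller_grip 0.56 [ 0.3827 -0.3539  0.0491] [217. 373.]
side roller_axle 0.94 [ 0.5718 -0.4087  0.0522] [335. 371.]
side roller_axle 0.86 [ 0.6741 -0.313   0.0514] [363. 312.]
side roller_axle 0.68 [ 0.3827 -0.3545 
[... 1580 characters left out ...]
top screwdriver_mid 0.56 [ 0.5394 -0.1671  0.1687] [321. 220.]
top screwdriver_mid 0.3 [0.5109 0.1885 0.0452] [180. 237.]
top screwdriver_mid 0.27 [0.5234 0.2713 0.0489] [149. 231.]
top offcut 0.89 [ 0.7541 -0.0357  0.0348] [268. 152.]
top offcut 0.48 [0.5065 0.2079 0.049 ] [173. 238.]
top offcut 0.45 [0.742  0.1868 0.0944] [183. 147.]
top offcut 0.24 [0.5    0.1265 0.0522] [203. 242.]
top tape_measure 0.95 [ 0.7419 -0.1937  0.0604] [327. 154.]
top jar 0.87 [0.7405 0.1937 0.0939] [181. 148.]
top strip5 0.66 [0.523  0.2614 0.0467] [153. 232.]
top strip5 0.64 [0.514  0.2099 0.0522] [172. 235.]
top strip5 0.59 [0.5192 0.2303 0.0548] [164. 233.]
top strip5 0.57 [0.5284 0.295  0.0529] [140. 229.]
```

View pics/side0.png

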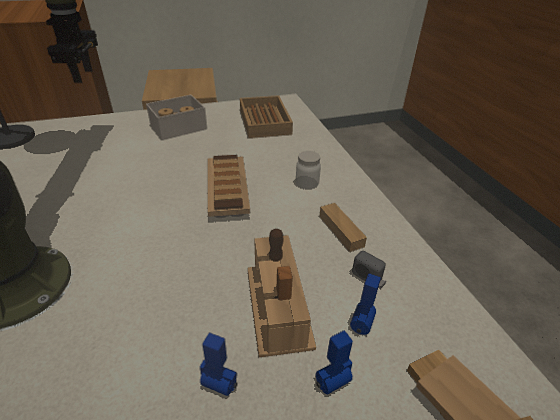

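View pics/top0.png

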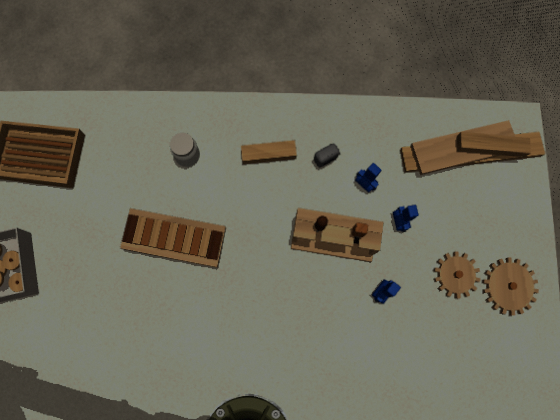

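Candidates for the roller: the wooden grip in the rack (side 285,283; top 361,230), and the blue look-alikes standing on the bench (side 216,365 / 335,365 / 365,305). The dark handle (side 276,245) is the screwdriver. By description I choose the wooden grip in the rack and check it in a crop.

```bash
python3 - <<'E'
import cv2
a=cv2.imread('pics/side0.png')[215:365,225:335]; b=cv2.imread('pics/top0.png')[195:275,280:395]; c=cv2.imread('pics/top0.png')[200:275,110:235]
a=cv2.resize(a,None,fx=3.6,fy=3.6,interpolation=cv2.INTER_CUBIC); b=cv2.resize(b,(390,271),interpolation=cv2.INTER_CUBIC);c=cv2.resize(c,(390,234),interpolation=cv2.INTER_CUBIC)
import numpy as np
o=np.zeros((540,790,3),np.uint8); o[:540,:396]=a[:540,:396]; o[:271,400:]=b; o[280:514,400:]=c
cv2.imwrite('pics/crop0.png',o)
E
python3 - <<'E'
from h import *
# masks geometry from saved depth
for n in('side','top'):
    P,u,v=cloud(n,np.load(f'{n}0.npy'))
    im=cv2.imread(f'pics/{n}0.png'); 
    print(n,'bench z',np.median(P[(abs(P[:,2])<.02)&(P[:,0]>.3)&(P[:,0]<.9)&(abs(P[:,1])<.4)][:,2]))
    # rack shelf top
    m=(P[:,0]>.42)&(P[:,0]<.62)&(P[:,1]>-.37)&(P[:,1]<-.08)
    for lo,hi,nm in((.094,.108,'shelf'),(.006,.018,'base'),(.12,.2,'above')):
        q=P[m&(P[:,2]>lo)&(P[:,2]<hi)]; r=cv2.minAreaRect((q[:,:2]*1000).astype(np.float32)); print(nm,len(q),r,np.median(q[:,2]))
    m=(P[:,0]>.4)&(P[:,0]<.62)&(P[:,1]>0.03)&(P[:,1]<.36)
    for lo,hi,nm in((.04,.065,'strips'),(.024,.065,'panel')):
        q=P[m&(P[:,2]>lo)&(P[:,2]<hi)]; r=cv2.minAreaRect((q[:,:2]*1000).astype(np.float32)); print(nm,len(q),r,np.median(q[:,2]))
E
```

```text
side bench z -0.00011730070214022096
shelf 2604 ((532.9150390625, -218.45980834960938), (222.8518829345703, 74.92767333984375), 81.71949005126953) 0.09969154053564099
base 1317 ((532.723876953125, -219.22406005859375), (220.05419921875, 109.35922241210938), 81.74237060546875) 0.011967642966397414
above 690 ((531.1798706054688, -222.66134643554688), (121.1518783569336, 25.885190963745117), 81.57591247558594) 0.1543525572881197
strips 1562 ((513.7745361328125, 207.7750701904297), (262.5453186035156, 107.08489227294922), 80.51416778564453) 0.05102481799333682
panel 2277 ((513.7273559570312, 207.4716796875), (268.0579833984375, 108.48857116699219), 80.28437042236328) 0.04929471261657237
top bench z -3.742747667282945e-05
shelf 2117 ((533.5982666015625, -217.21072387695312), (219.28756713867188, 76.4178695678711), 81.29895782470703) 0.09973614150482421
base 1024 ((520.852783203125, -227.13368225097656), (197.1161346435547, 283.782958984375), 0.0012175815645605326) 0.011451225441253288
above 301 ((532.1854248046875, -216.89801025390625), (123.70382690429688, 26.688587188720703), 80.78105163574219) 0.15970412041293422
strips 3347 ((512.4786987304688, 210.36239624023438), (262.0121765136719, 110.76441192626953), 80.62408447265625) 0.05080276487984842
panel 4183 ((513.1897583007812, 211.19451904296875), (263.9089050292969, 111.80988311767578), 80.689208984375) 0.049417130219284025
```

View pics/crop0.png

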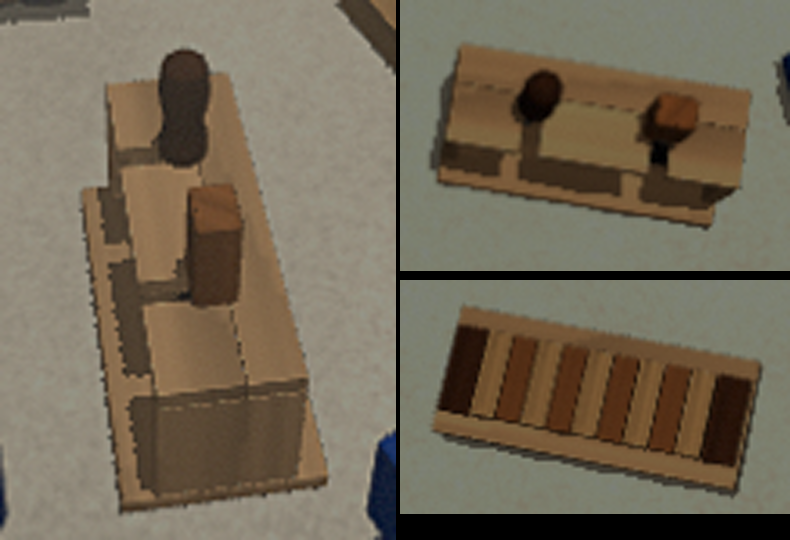

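The crop shows the wooden block grip (side 285,283) in the rack's near slot with the slots open towards the robot. The other slot has the round dark screwdriver, and the work has dark lippings at both ends. Now I refine the poses.

```bash
python3 - <<'E'
from h import *
yaw=np.radians(-8.5); ex=np.array([np.cos(yaw),np.sin(yaw)]); ey=np.array([-ex[1],ex[0]])
rc=np.array([.533,-.218])
for n in('side','top'):
    P,u,v=cloud(n,np.load(f'{n}0.npy'))
    L=np.c_[(P[:,:2]-rc)@ex,(P[:,:2]-rc)@ey]*1000
    m=(abs(L[:,0])<45)&(L[:,1]>-85)&(L[:,1]<0)&(P[:,2]>.106)&(P[:,2]<.17)
    q=L[m]; z=P[m,2]; print(n,'grip n',len(q),'x',np.percentile(q[:,0],[1,50,99]),'y',np.percentile(q[:,1],[1,50,99]),'z',np.percentile(z,[1,99]),'uv',u[m].min(),u[m].max(),v[m].min(),v[m].max())
    t=m&(P[:,2]>np.percentile(z,99)-.004); r=cv2.minAreaRect(L[t].astype(np.float32)); print(' top',t.sum(),r, (r[0][0]*ex+r[0][1]*ey)/1000+rc)
    m=(abs(L[:,0])<45)&(L[:,1]<90)&(L[:,1]>0)&(P[:,2]>.106); print(' sd',np.percentile(L[m],[1,99],axis=0).tolist(),P[m,2].max())
    # cheeks / shelf extents
    m=(abs(P[:,2]-.0997)<.004)&(abs(L[:,0])<60)&(abs(L[:,1])<125)
    print(' shelf',np.percentile(L[m],[.3,99.7],axis=0).tolist())
    for a,b in((-44,-41),(-54,-50)):pass
sy=np.radians(-9.4); sx=np.array([np.cos(sy),np.sin(sy)]); sY=np.array([-sx[1],sx[0]]); sc=np.array([.5132,.2095])
for n in('side','top'):
    P,u,v=cloud(n,np.load(f'{n}0.npy'))
    L=np.c_[(P[:,:2]-sc)@sx,(P[:,:2]-sc)@sY]*1000
    m=(abs(L[:,0])<65)&(abs(L[:,1])<140)&(P[:,2]>.02); q=L[m]; print(n,'panel ext',np.percentile(q,[.5,99.5],axis=0).tolist())
    for c in [-114]+list(range(-88,89,22))+[114]:
        w=9 if abs(c)==114 else 6
        m=(abs(L[:,0])<28)&(abs(L[:,1]-c)<w)&(abs(P[:,2]-.05)<.015); print(c,m.sum(),round(np.median(P[m,2])*1000,2),end='; ')
    for s in(-47,47):
        for lo in(-130,-60,0,60):
            pass
    m=(abs(abs(L[:,0])-47)<4)&(abs(L[:,1])<125)&(abs(P[:,2]-.04)<.012)
    if m.sum()>30: print('\nledge fit',np.polyfit(L[m,1],P[m,2]*1000,1))
E
```

```text
side grip n 463 x [-11.88588169  -1.51932534  11.6720049 ] y [-64.87465531 -61.95198383 -35.87611019] z [0.10741055 0.16113629] uv 277 292 266 298
 top 173 ((0.19489574432373047, -50.01530838012695), (23.23875617980957, 30.92482566833496), 0.8635185956954956) [ 0.52580002 -0.26749474]
 sd [[-13.534038609262364, 32.802172894321984], [12.36069032649169, 52.16295646310425]] 0.17262479351368473
 shelf [[-37.20740908951405, -110.76309943881029], [37.23239914874921, 108.35254261181595]]
top grip n 197 x [-12.18774285  -4.52576852  11.49239972] y [-60.46227061 -42.7963744  -30.22894218] z [0.10713113 0.16461323] uv 351 367 222 241
 top 39 ((-1.052525520324707, -47.01639938354492), (27.658863067626953, 20.493627548217773), 71.90045928955078) [ 0.52500957 -0.26434439]
 sd [[-13.682533334402198, 35.91778987755739], [17.322123115873506, 83.13341918062929]] 0.17946747462314808
 shelf [[-37.298686757007545, -108.1101589787082], [38.16186462100933, 110.07574879000528]]
side panel ext [[-52.987036599177564, -133.15003091678477], [54.15393688078314, 125.87211519470839]]
-114 90 49.08; -88 57 51.77; -66 64 52.17; -44 49 51.29; -22 48 51.51; 0 51 52.11; 22 41 51.94; 44 44 52.21; 66 42 52.25; 88 41 52.14; 114 52 49.06; 
ledge fit [1.60662137e-03 3.90420398e+01]
top panel ext [[-55.656065725719245, -129.5867026377218], [54.481493766468894, 129.5300111588003]]
-114 147 49.79; -88 98 52.28; -66 95 52.37; -44 95 52.07; -22 98 52.13; 0 96 52.03; 22 97 52.36; 44 98 52.26; 66 99 52.56; 88 96 52.09; 114 136 50.21; 
ledge fit [1.68868801e-03 3.97046150e+01]
```

```bash
cat >> h.py <<'E'
def plan(pts,yawdeg,claw,mm=38,deg=6.5,s=None,start=None):
    """pts: waypoints (m); yaw of jaw axis reached over whole path. prints rows"""
    s=s or ctrl.get_state(); p=np.array(s['position']) if start is None else np.array(start); Rc=R.from_rotvec(s['tool_rot'])
    y=np.radians(yawdeg); ty=np.array([np.cos(y),np.sin(y),0]); tz=np.array([0,0,-1.]); tx=np.cross(ty,tz)
    Rt=R.from_matrix(np.c_[tx,ty,tz]); rv=(Rc.inv()*Rt).as_rotvec(); ang=np.degrees(np.linalg.norm(rv))
    print('pos',np.round(s['position'],4),'F',np.round(s['ft_force'],2),'w',round(float(s['grip_width']),3),'t',s['time'],'turn',np.round(np.degrees(rv),2))
    segs=[]
    for q in pts:
        q=np.array(q); n=max(1,int(np.ceil(np.linalg.norm(q-p)*1000/mm))); segs+= [p+(q-p)*i/n for i in range(1,n+1)]; p=q
    nr=int(np.ceil(ang/deg)); 
    while len(segs)<nr: segs.append(p)
    rows=[]; pos=np.array(s['position']) if start is None else np.array(start); Ro=Rc; done=0
    for i,q in enumerate(segs):
        st=rv/nr if (nr and i<nr) else rv*0
        sh=np.round(Ro.inv().apply(q-pos)*1000*2)/2; tr=np.round(np.degrees(st),1)
        rows.append([sh.tolist(),tr.tolist(),claw]); pos=pos+Ro.apply(sh/1000); Ro=Ro*R.from_rotvec(np.radians(tr))
    for i in range(0,len(rows),8): print(str(rows[i:i+8]).replace(' ',''))
E
python3 - <<'E'
from h import *
plan([(.5,.25,.24),(.5,.0,.24),(.5255,-.266,.215)],-8.3,0)
E
```

```text
pos [0.1569 0.6308 0.2366] F [ 0.39 -0.44 -0.69] w 1.0 t 1.0 turn [ 1.000e-02 -0.000e+00  8.433e+01]
[[[-30.5,-20.5,-0.0],[0.0,-0.0,6.5],0],[[-32.5,-17.0,-0.5],[0.0,-0.0,6.5],0],[[-34.0,-13.0,-0.0],[0.0,-0.0,6.5],0],[[-35.5,-9.0,-0.5],[0.0,-0.0,6.5],0],[[-36.0,-5.5,-0.0],[0.0,-0.0,6.5],0],[[-37.0,-1.0,-0.5],[0.0,-0.0,6.5],0],[[-36.0,3.5,-0.0],[0.0,-0.0,6.5],0],[[-36.0,7.0,-0.5],[0.0,-0.0,6.5],0]]
[[[-35.0,11.5,-0.0],[0.0,-0.0,6.5],0],[[-33.5,15.0,-0.5],[0.0,-0.0,6.5],0],[[-31.0,19.0,-0.0],[0.0,-0.0,6.5],0],[[-29.0,22.5,-0.5],[0.0,-0.0,6.5],0],[[-26.5,25.0,-0.0],[0.0,-0.0,6.5],0],[[-23.5,28.5,-0.5],[0.0,-0.0,0.0],0],[[-35.0,5.0,0.0],[0.0,-0.0,0.0],0],[[-35.5,5.5,0.0],[0.0,-0.0,0.0],0]]
[[[-35.5,5.0,0.0],[0.0,-0.0,0.0],0],[[-35.0,5.5,0.0],[0.0,-0.0,0.0],0],[[-35.5,5.5,0.0],[0.0,-0.0,0.0],0],[[-35.5,5.0,0.0],[0.0,-0.0,0.0],0],[[-35.0,5.5,0.0],[0.0,-0.0,0.0],0],[[-32.5,8.0,3.0],[0.0,-0.0,0.0],0],[[-32.5,8.0,3.5],[0.0,-0.0,0.0],0],[[-32.5,8.0,3.0],[0.0,-0.0,0.0],0]]
[[[-32.5,8.0,3.0],[0.0,-0.0,0.0],0],[[-32.0,8.0,3.0],[0.0,-0.0,0.0],0],[[-32.5,8.0,3.5],[0.0,-0.0,0.0],0],[[-32.5,8.0,3.0],[0.0,-0.0,0.0],0],[[-32.5,8.0,3.0],[0.0,-0.0,0.0],0]]
```

Emit:
arm_command --motion '[[[-30.5, -20.5, 0], [0, 0, 6.5], 0], [[-32.5, -17, -0.5], [0, 0, 6.5], 0], [[-34, -13, 0], [0, 0, 6.5], 0], [[-35.5, -9, -0.5], [0, 0, 6.5], 0], [[-36, -5.5, 0], [0, 0, 6.5], 0], [[-37, -1, -0.5], [0, 0, 6.5], 0], [[-36, 3.5, 0], [0, 0, 6.5], 0], [[-36, 7, -0.5], [0, 0, 6.5], 0]]'

```text
time: 1.67
position: [0.3537, 0.4118, 0.2388]
tool_rot: [-1.717, -2.63, -0.001]
ft_force: [1.1, 0.2, 0.5]
grip_width: 0.999
```

Emit:
arm_command --motion '[[[-35, 11.5, 0], [0, 0, 6.5], 0], [[-33.5, 15, -0.5], [0, 0, 6.5], 0], [[-31, 19, 0], [0, 0, 6.5], 0], [[-29, 22.5, -0.5], [0, 0, 6.5], 0], [[-26.5, 25, 0], [0, 0, 6.5], 0], [[-23.5, 28.5, -0.5], [0, 0, 0], 0], [[-35, 5, 0], [0, 0, 0], 0], [[-35.5, 5.5, 0], [0, 0, 0], 0]]'

```text
time: 2.33
position: [0.5009, 0.1769, 0.2398]
tool_rot: [2.379, 2.05, -0.001]
ft_force: [0.4, 0.2, 0.3]
grip_width: 1.0
```

Emit:
arm_command --motion '[[[-35.5, 5, 0], [0, 0, 0], 0], [[-35, 5.5, 0], [0, 0, 0], 0], [[-35.5, 5.5, 0], [0, 0, 0], 0], [[-35.5, 5, 0], [0, 0, 0], 0], [[-35, 5.5, 0], [0, 0, 0], 0], [[-32.5, 8, 3], [0, 0, 0], 0], [[-32.5, 8, 3.5], [0, 0, 0], 0], [[-32.5, 8, 3], [0, 0, 0], 0]]'

```text
time: 3.0
position: [0.5095, -0.1015, 0.2309]
tool_rot: [2.379, 2.051, 0.002]
ft_force: [-0.2, 0.5, 0.9]
grip_width: 1.004
```

Emit:
arm_command --motion '[[[-32.5, 8, 3], [0, 0, 0], 0], [[-32, 8, 3], [0, 0, 0], 0], [[-32.5, 8, 3.5], [0, 0, 0], 0], [[-32.5, 8, 3], [0, 0, 0], 0], [[-32.5, 8, 3], [0, 0, 0], 0], [[0, 0, 0], [0, 0, 0], 0]]'

```text
time: 3.5
position: [0.5232, -0.274, 0.2148]
tool_rot: [2.386, 2.038, -0.007]
ft_force: [-1.8, -0.2, -0.3]
grip_width: 0.999
```

```bash
python3 - <<'E'
from h import *
plan([(.5255,-.266,.165),(.5255,-.266,.126)],-8.3,0,mm=20)
print(np.round(ctrl.get_state()['joint_positions'],2))
E
```

```text
pos [ 0.5232 -0.274   0.2148] F [-1.84 -0.19 -0.31] w 0.999 t 3.5 turn [-0.02  0.34 -0.69]
[[[3.0,0.5,16.5],[-0.0,0.3,-0.7],0],[[2.5,0.0,16.5],[-0.0,0.0,-0.0],0],[[3.0,0.5,17.0],[-0.0,0.0,-0.0],0],[[-0.0,0.0,19.5],[-0.0,0.0,-0.0],0],[[-0.0,0.0,19.5],[-0.0,0.0,-0.0],0]]
[-0.27  0.26  0.83  1.66 -0.19  1.3   0.44]
```

Emit:
arm_command --motion '[[[0, 0, 10], [0, 0, 0], 0], [[0, 0, 10], [0, 0, 0], 0], [[0, 0, 0], [0, 0, 0], 0], [[0, 0, 0], [0, 0, 0], 0]]'

```text
time: 3.83
position: [0.5252, -0.2638, 0.1939]
tool_rot: [-2.375, -2.053, 0.0]
ft_force: [0.1, 0.1, -0.4]
grip_width: 0.999
```

```bash
python3 - <<'E'
from h import *
plan([(.5255,-.266,.165),(.5255,-.266,.126)],-8.3,0,mm=20)
E
```

```text
pos [ 0.5252 -0.2638  0.1939] F [ 0.11  0.14 -0.37] w 0.999 t 3.8333 turn [-0.11 -0.08 -0.01]
[[[-1.0,0.5,14.5],[-0.1,-0.1,-0.0],0],[[-1.0,0.0,14.5],[-0.0,-0.0,-0.0],0],[[-0.0,0.0,19.5],[-0.0,-0.0,-0.0],0],[[-0.0,0.0,19.5],[-0.0,-0.0,-0.0],0]]
```

Emit:
arm_command --motion '[[[-1, 0.5, 14.5], [0, 0, 0], 0], [[-1, 0, 14.5], [0, 0, 0], 0], [[0, 0, 19.5], [0, 0, 0], 0], [[0, 0, 19.5], [0, 0, 0], 0], [[0, 0, 0], [0, 0, 0], 0], [[0, 0, 0], [0, 0, 0], 0]]'

```text
time: 4.33
position: [0.5254, -0.2668, 0.1268]
tool_rot: [-2.377, -2.052, 0.001]
ft_force: [1.1, -0.6, -0.0]
grip_width: 0.999
```

```bash
python3 - <<'E'
from h import *
plan([(.5255,-.266,.126)],-8.3,0,mm=20)
for n in('side','top'):
    im,d=optics.get_image(n); c=im[205:325,220:340] if n=='side' else im[180:280,300:420]
    cv2.imwrite(f'pics/{n}1.png',cv2.resize(c,None,fx=4,fy=4,interpolation=cv2.INTER_CUBIC))
E
```

```text
pos [ 0.5254 -0.2668  0.1268] F [ 1.14 -0.56 -0.02] w 0.999 t 4.3333 turn [-0.09 -0.04 -0.08]
[[[1.0,-0.0,1.0],[-0.1,-0.0,-0.1],0]]
```

View pics/side1.png

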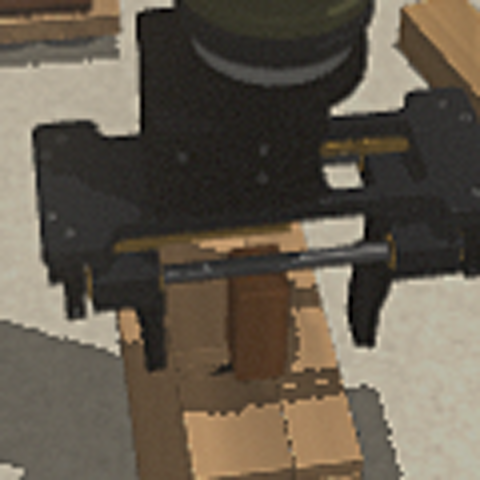

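The grip stands between the open fingers (crop 255,310), fingers clear of the shelf. Closing.

Emit:
arm_command --motion '[[[0, 0, 0], [0, 0, 0], 1], [[0, 0, 0], [0, 0, 0], 1], [[0, 0, 0], [0, 0, 0], 1], [[0, 0, 0], [0, 0, 0], 1], [[0, 0, 0], [0, 0, 0], 1], [[0, 0, 0], [0, 0, 0], 1]]' --force 55

```text
time: 4.93
position: [0.5256, -0.2681, 0.1272]
tool_rot: [2.379, 2.051, 0.0]
ft_force: [-0.2, -0.1, 0.2]
grip_width: 0.633
```

Emit:
arm_command --motion '[[[0, 0, 0], [0, 0, 0], 1], [[0, 0, 0], [0, 0, 0], 1], [[0, 0, 0], [0, 0, 0], 1], [[0, 0, 0], [0, 0, 0], 1]]' --force 55

```text
time: 5.27
position: [0.5255, -0.2681, 0.127]
tool_rot: [-2.379, -2.051, -0.0]
ft_force: [0.1, -0.1, -0.3]
grip_width: 0.324
```

Emit:
arm_command --motion '[[[0, 0, 0], [0, 0, 0], 1], [[0, 0, 0], [0, 0, 0], 1], [[0, 0, 0], [0, 0, 0], 1]]'

```text
time: 5.52
position: [0.5252, -0.2681, 0.127]
tool_rot: [-2.379, -2.051, 0.0]
ft_force: [-1.7, 0.3, 1.0]
grip_width: 0.274
```

Emit:
arm_command --motion '[[[0, 0, -4], [0, 0, 0], 1], [[0, 0, -4], [0, 0, 0], 1], [[0, 0, 0], [0, 0, 0], 1], [[0, 0, 0], [0, 0, 0], 1]]'

```text
time: 5.85
position: [0.5258, -0.2681, 0.1352]
tool_rot: [2.379, 2.051, 0.001]
ft_force: [0.3, -0.3, -2.6]
grip_width: 0.276
```

```bash
python3 - <<'E'
from h import *
s=ctrl.get_state(); print(np.round(s['ft_force'],2),np.round(s['torque'],2))
for n in('side','top'):
    im,d=optics.get_image(n); c=im[205:325,220:340] if n=='side' else im[180:280,300:420]
    cv2.imwrite(f'pics/{n}2.png',cv2.resize(c,None,fx=4,fy=4,interpolation=cv2.INTER_CUBIC))
plan([],-8.3,1)
E
```

```text
[ 0.3  -0.32 -2.65] [-0.11  0.05 -0.01]
pos [ 0.5255 -0.268   0.1349] F [ 0.85  0.11 -2.51] w 0.273 t 5.95 turn [-0.01 -0.01 -0.16]
[[[0.0,0.0,0.0],[-0.0,-0.0,-0.2],1]]
```

View pics/side2.png

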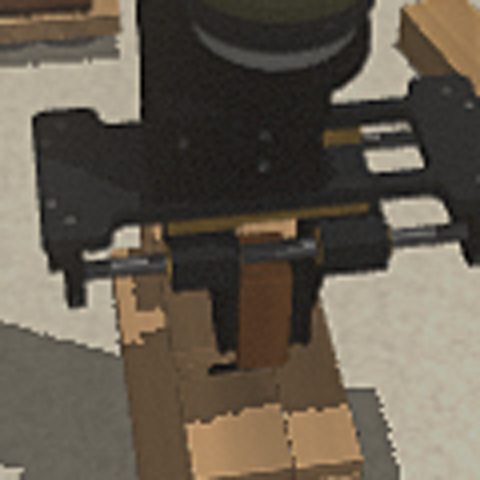

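Emit:
arm_command --motion '[[[0, -12, 0], [0, 0, 0], 1], [[0, -18, 0], [0, 0, 0], 1], [[0, -18, 0], [0, 0, 0], 1], [[0, -18, 0], [0, 0, 0], 1], [[0, -18, 0], [0, 0, 0], 1], [[0, -18, 0], [0, 0, 0], 1], [[0, 0, 0], [0, 0, 0], 1]]'

```text
time: 6.53
position: [0.4208, -0.2528, 0.1343]
tool_rot: [-2.379, -2.046, -0.0]
ft_force: [-0.7, -0.7, -3.4]
grip_width: 0.27
```

```bash
python3 - <<'E'
from h import *
yaw=np.radians(-9.4);sY=np.array([-np.sin(yaw),np.cos(yaw)]);sc=np.array([.5132,.2095])
a=sc-0.114*sY; print('end0',a,'end1',sc+.114*sY)
s=ctrl.get_state(); p=s['position']
plan([(p[0],p[1],.2),(.45,-.06,.2),(a[0],a[1],.2)],80.6,1,mm=32,deg=6)
E
```

```text
end0 [0.49458084 0.09703077] end1 [0.53181916 0.32196923]
pos [ 0.4208 -0.2528  0.1343] F [-0.66 -0.68 -3.4 ] w 0.27 t 6.5333 turn [-1.00e-02 -2.60e-01 -8.92e+01]
[[[0.0,-0.0,-22.0],[-0.0,-0.0,-5.9],1],[[0.0,-0.0,-22.0],[-0.0,-0.0,-5.9],1],[[0.0,-0.0,-21.5],[-0.0,-0.0,-5.9],1],[[27.0,8.5,-0.0],[-0.0,-0.0,-5.9],1],[[25.5,11.0,-0.0],[-0.0,-0.0,-5.9],1],[[24.0,13.5,0.0],[-0.0,-0.0,-5.9],1],[[23.0,16.5,0.0],[-0.0,-0.0,-5.9],1],[[20.5,18.0,0.0],[-0.0,-0.0,-5.9],1]]
[[[19.0,20.5,0.5],[-0.0,-0.0,-5.9],1],[[17.0,22.5,-0.0],[-0.0,-0.0,-5.9],1],[[11.0,25.0,-0.0],[-0.0,-0.0,-5.9],1],[[8.0,26.0,-0.0],[-0.0,-0.0,-5.9],1],[[6.0,26.5,0.0],[-0.0,-0.0,-5.9],1],[[2.5,27.0,0.0],[-0.0,-0.0,-5.9],1],[[0.0,27.0,0.0],[-0.0,-0.0,-5.9],1],[[-2.5,27.0,0.0],[-0.0,-0.0,-0.0],1]]
```

Emit:
arm_command --motion '[[[0, 0, -22], [0, 0, -5.9], 1], [[0, 0, -22], [0, 0, -5.9], 1], [[0, 0, -21.5], [0, 0, -5.9], 1], [[27, 8.5, 0], [0, 0, -5.9], 1], [[25.5, 11, 0], [0, 0, -5.9], 1], [[24, 13.5, 0], [0, 0, -5.9], 1], [[23, 16.5, 0], [0, 0, -5.9], 1], [[20.5, 18, 0], [0, 0, -5.9], 1]]'

```text
time: 7.2
position: [0.4453, -0.1139, 0.2007]
tool_rot: [1.352, 2.835, 0.002]
ft_force: [1.3, 0.1, -3.2]
grip_width: 0.272
```

Emit:
arm_command --motion '[[[19, 20.5, 0.5], [0, 0, -5.9], 1], [[17, 22.5, 0], [0, 0, -5.9], 1], [[11, 25, 0], [0, 0, -5.9], 1], [[8, 26, 0], [0, 0, -5.9], 1], [[6, 26.5, 0], [0, 0, -5.9], 1], [[2.5, 27, 0], [0, 0, -5.9], 1], [[0, 27, 0], [0, 0, -5.9], 1], [[0, 0, 0], [0, 0, 0], 1]]'

```text
time: 7.87
position: [0.4913, 0.0779, 0.1998]
tool_rot: [0.255, 3.13, 0.005]
ft_force: [1.2, 2.0, -3.1]
grip_width: 0.273
```

Emit:
arm_command --motion '[[[0, 0, 0], [0, 0, 0], 1], [[0, 0, 0], [0, 0, 0], 1], [[0, 0, 0], [0, 0, 0], 1]]'

```text
time: 8.12
position: [0.4903, 0.0695, 0.1999]
tool_rot: [-0.277, -3.129, 0.0]
ft_force: [-0.8, 0.3, -3.5]
grip_width: 0.273
```

```bash
python3 - <<'E'
from h import *
plan([(.4946,.0970,.165)],80.6,1,mm=12)
s=ctrl.get_state(); print(np.round(s['joint_positions'],2),np.round(s['torque'],2))
for n in('side','top'):
    im,d=optics.get_image(n); c=im[110:260,150:300] if n=='side' else im[170:300,120:270]
    cv2.imwrite(f'pics/{n}3.png',cv2.resize(c,None,fx=4,fy=4,interpolation=cv2.INTER_CUBIC))
    np.save(f'{n}3.npy',d)
E
```

```text
pos [0.4903 0.0695 0.1999] F [-0.8   0.3  -3.51] w 0.273 t 8.1167 turn [-0.02 -0.01 -0.71]
[[[0.0,7.0,8.5],[-0.0,-0.0,-0.7],1],[[0.0,7.0,9.0],[-0.0,-0.0,-0.0],1],[[0.5,7.0,8.5],[-0.0,-0.0,-0.0],1],[[-0.0,7.0,9.0],[-0.0,-0.0,-0.0],1]]
[-0.7   0.    0.51  1.89 -0.    1.25  1.2 ] [ 0.02 -0.02 -0.05]
```

View pics/side3.png

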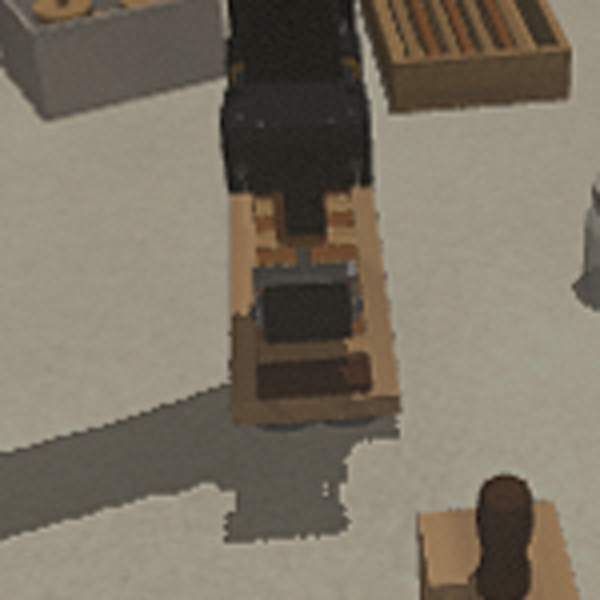

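The roller (crop 305,310) hangs in line with the row, above the near end; its width sits across the strips. Descending over the lipping.

Emit:
arm_command --motion '[[[0, 7, 8.5], [0, 0, -0.7], 1], [[0, 7, 9], [0, 0, 0], 1], [[0.5, 7, 8.5], [0, 0, 0], 1], [[0, 7, 9], [0, 0, 0], 1], [[0, 0, 5], [0, 0, 0], 1], [[0, 0, 3], [0, 0, 0], 1], [[0, 0, 0], [0, 0, 0], 1], [[0, 0, 0], [0, 0, 0], 1]]'

```text
time: 8.88
position: [0.4944, 0.0981, 0.1569]
tool_rot: [-0.255, -3.131, 0.001]
ft_force: [-0.1, 0.6, -4.0]
grip_width: 0.269
```

Emit:
arm_command --motion '[[[0, 0, 1], [0, 0, 0], 1], [[0, 0, 1], [0, 0, 0], 1], [[0, 0, 0], [0, 0, 0], 1], [[0, 0, 0], [0, 0, 0], 1]]'

```text
time: 9.22
position: [0.4945, 0.0984, 0.1553]
tool_rot: [0.254, 3.131, 0.001]
ft_force: [-1.0, -0.5, -3.7]
grip_width: 0.274
```

Emit:
arm_command --motion '[[[0, 0, 1], [0, 0, 0], 1], [[0, 0, 1], [0, 0, 0], 1], [[0, 0, 0], [0, 0, 0], 1]]'

```text
time: 9.47
position: [0.4942, 0.0985, 0.1529]
tool_rot: [-0.254, -3.131, 0.0]
ft_force: [0.1, 0.1, -3.7]
grip_width: 0.27
```

Emit:
arm_command --motion '[[[0, 0, 1], [0, 0, 0], 1], [[0, 0, 1], [0, 0, 0], 1], [[0, 0, 0], [0, 0, 0], 1]]'

```text
time: 9.72
position: [0.4943, 0.0985, 0.1508]
tool_rot: [-0.254, -3.131, 0.0]
ft_force: [-0.2, 0.1, -3.7]
grip_width: 0.272
```

Expected contact near TCP z ≈ 0.149–0.150; continue in half-millimetre steps.

Emit:
arm_command --motion '[[[0, 0, 0.6], [0, 0, 0], 1], [[0, 0, 0.6], [0, 0, 0], 1], [[0, 0, 0], [0, 0, 0], 1]]'

```text
time: 9.97
position: [0.4943, 0.0985, 0.1497]
tool_rot: [-0.254, -3.131, 0.0]
ft_force: [1.0, -0.5, -3.6]
grip_width: 0.272
```

Emit:
arm_command --motion '[[[0, 0, 0.6], [0, 0, 0], 1], [[0, 0, 0], [0, 0, 0], 1]]'

```text
time: 10.13
position: [0.4945, 0.0986, 0.1495]
tool_rot: [0.254, 3.131, 0.0]
ft_force: [-0.7, -1.3, -0.8]
grip_width: 0.273
```

Emit:
arm_command --motion '[[[0, 0, 0.6], [0, 0, 0], 1], [[0, 0, 0], [0, 0, 0], 1]]'

```text
time: 10.3
position: [0.4946, 0.0987, 0.1494]
tool_rot: [0.254, 3.131, 0.001]
ft_force: [-2.3, -0.4, 4.3]
grip_width: 0.27
```

Contact at TCP z ≈ 0.1495 (lipping at ≈ 49.5 mm, agreeing with the depth image); stiffness ≈ 8.5 N/mm, tare ≈ −3.6 N. Add the preload and start rolling slowly.

Emit:
arm_command --motion '[[[0, 0, 0.4], [0, 0, 0], 1], [[0, 0, 0.3], [0, 0, 0], 1], [[0, 0, 0], [0, 0, 0], 1]]'

```text
time: 10.55
position: [0.4947, 0.099, 0.1494]
tool_rot: [0.254, 3.131, 0.002]
ft_force: [-3.5, -0.1, 7.7]
grip_width: 0.269
```

Emit:
arm_command --motion '[[[0, 1, 0], [0, 0, 0], 1], [[0, 2, 0], [0, 0, 0], 1], [[0, 2, 0], [0, 0, 0], 1], [[0, 2, 0], [0, 0, 0], 1]]'

```text
time: 10.88
position: [0.4957, 0.1043, 0.1494]
tool_rot: [-0.254, -3.131, 0.002]
ft_force: [-4.2, -4.1, 10.5]
grip_width: 0.27
```

Emit:
arm_command --motion '[[[0, 2, 0], [0, 0, 0], 1], [[0, 2, 0], [0, 0, 0], 1], [[0, 2, 0], [0, 0, 0], 1]]'

```text
time: 11.13
position: [0.4967, 0.1102, 0.1494]
tool_rot: [-0.255, -3.131, 0.001]
ft_force: [-3.4, -1.6, 10.5]
grip_width: 0.27
```

Emit:
arm_command --motion '[[[0, 2, 0], [0, 0, 0], 1], [[0, 2, 0], [0, 0, 0], 1], [[0, 2, 0], [0, 0, 0], 1]]'

```text
time: 11.38
position: [0.4978, 0.1178, 0.1494]
tool_rot: [0.254, 3.131, 0.002]
ft_force: [-4.1, -1.0, 9.1]
grip_width: 0.269
```

Emit:
arm_command --motion '[[[0, 2, 0.1], [0, 0, 0], 1], [[0, 2, 0.1], [0, 0, 0], 1], [[0, 2, 0], [0, 0, 0], 1], [[0, 2, 0], [0, 0, 0], 1], [[0, 2, 0], [0, 0, 0], 1]]'

```text
time: 11.8
position: [0.4992, 0.1256, 0.1494]
tool_rot: [-0.254, -3.131, 0.003]
ft_force: [-5.2, -4.8, 13.3]
grip_width: 0.276
```

Emit:
arm_command --motion '[[[0, 2, 0], [0, 0, 0], 1], [[0, 2, 0], [0, 0, 0], 1], [[0, 2, 0], [0, 0, 0], 1], [[0, 2, 0], [0, 0, 0], 1], [[0, 2, 0], [0, 0, 0], 1]]'

```text
time: 12.22
position: [0.5011, 0.1375, 0.1494]
tool_rot: [0.254, 3.131, 0.003]
ft_force: [-2.7, -0.5, 9.2]
grip_width: 0.272
```

Emit:
arm_command --motion '[[[0, 2, 0.1], [0, 0, 0], 1], [[0, 2, 0], [0, 0, 0], 1], [[0, 2, 0], [0, 0, 0], 1], [[0, 2, 0], [0, 0, 0], 1], [[0, 2, 0], [0, 0, 0], 1], [[0, 2, 0], [0, 0, 0], 1]]'

```text
time: 12.72
position: [0.5029, 0.1478, 0.1494]
tool_rot: [0.254, 3.131, -0.002]
ft_force: [-5.0, -4.7, 12.0]
grip_width: 0.268
```

Emit:
arm_command --motion '[[[0, 2, 0], [0, 0, 0], 1], [[0, 2, 0], [0, 0, 0], 1], [[0, 2, 0], [0, 0, 0], 1], [[0, 2, 0], [0, 0, 0], 1], [[0, 2, 0], [0, 0, 0], 1], [[0, 2, 0], [0, 0, 0], 1]]'

```text
time: 13.22
position: [0.5051, 0.1615, 0.1495]
tool_rot: [0.254, 3.13, 0.003]
ft_force: [-3.4, -0.1, 9.1]
grip_width: 0.274
```

Emit:
arm_command --motion '[[[0, 2, 0.2], [0, 0, 0], 1], [[0, 2, 0], [0, 0, 0], 1], [[0, 2, 0], [0, 0, 0], 1], [[0, 2, 0], [0, 0, 0], 1], [[0, 2, 0], [0, 0, 0], 1], [[0, 2, 0], [0, 0, 0], 1]]'

```text
time: 13.72
position: [0.5067, 0.171, 0.1495]
tool_rot: [-0.255, -3.131, 0.002]
ft_force: [-4.4, -4.9, 14.1]
grip_width: 0.271
```

Emit:
arm_command --motion '[[[0, 2, 0], [0, 0, 0], 1], [[0, 2, 0], [0, 0, 0], 1], [[0, 2, 0], [0, 0, 0], 1], [[0, 2, 0], [0, 0, 0], 1], [[0, 2, 0], [0, 0, 0], 1], [[0, 2, 0], [0, 0, 0], 1]]'

```text
time: 14.22
position: [0.509, 0.1854, 0.1495]
tool_rot: [0.253, 3.13, 0.004]
ft_force: [-3.1, 0.1, 9.9]
grip_width: 0.268
```

Emit:
arm_command --motion '[[[0, 2, 0.1], [0, 0, 0], 1], [[0, 2, 0], [0, 0, 0], 1], [[0, 2, 0], [0, 0, 0], 1], [[0, 2, 0], [0, 0, 0], 1], [[0, 2, 0], [0, 0, 0], 1], [[0, 2, 0], [0, 0, 0], 1]]'

```text
time: 14.72
position: [0.5107, 0.1947, 0.1496]
tool_rot: [0.255, 3.131, -0.002]
ft_force: [-5.0, -4.0, 13.2]
grip_width: 0.272
```

Emit:
arm_command --motion '[[[0, 2, 0], [0, 0, 0], 1], [[0, 2, 0], [0, 0, 0], 1], [[0, 2, 0], [0, 0, 0], 1], [[0, 2, 0], [0, 0, 0], 1], [[0, 2, 0], [0, 0, 0], 1], [[0, 2, 0], [0, 0, 0], 1]]'

```text
time: 15.22
position: [0.5129, 0.2093, 0.1496]
tool_rot: [0.253, 3.13, 0.004]
ft_force: [-3.2, 0.2, 10.4]
grip_width: 0.271
```

Emit:
arm_command --motion '[[[0, 2, 0.1], [0, 0, 0], 1], [[0, 2, 0], [0, 0, 0], 1], [[0, 2, 0], [0, 0, 0], 1], [[0, 2, 0], [0, 0, 0], 1], [[0, 2, 0], [0, 0, 0], 1], [[0, 2, 0], [0, 0, 0], 1]]'

```text
time: 15.72
position: [0.5148, 0.2196, 0.1496]
tool_rot: [0.255, 3.13, 0.001]
ft_force: [-4.1, -1.5, 11.7]
grip_width: 0.272
```

Emit:
arm_command --motion '[[[0, 2, 0], [0, 0, 0], 1], [[0, 2, 0], [0, 0, 0], 1], [[0, 2, 0], [0, 0, 0], 1], [[0, 2, 0], [0, 0, 0], 1], [[0, 2, 0], [0, 0, 0], 1], [[0, 2, 0], [0, 0, 0], 1]]'

```text
time: 16.22
position: [0.5168, 0.2331, 0.1496]
tool_rot: [0.253, 3.13, 0.005]
ft_force: [-3.4, 0.3, 11.8]
grip_width: 0.275
```

Emit:
arm_command --motion '[[[0, 2, 0], [0, 0, 0], 1], [[0, 2, 0], [0, 0, 0], 1], [[0, 2, 0], [0, 0, 0], 1], [[0, 2, 0], [0, 0, 0], 1], [[0, 2, 0], [0, 0, 0], 1], [[0, 2, 0], [0, 0, 0], 1]]'

```text
time: 16.72
position: [0.5187, 0.2444, 0.1496]
tool_rot: [0.254, 3.13, 0.004]
ft_force: [-3.8, -0.2, 11.4]
grip_width: 0.276
```

Emit:
arm_command --motion '[[[0, 2, 0.1], [0, 0, 0], 1], [[0, 2, 0], [0, 0, 0], 1], [[0, 2, 0], [0, 0, 0], 1], [[0, 2, 0], [0, 0, 0], 1], [[0, 2, 0], [0, 0, 0], 1], [[0, 2, 0], [0, 0, 0], 1]]'

```text
time: 17.22
position: [0.5206, 0.2554, 0.1497]
tool_rot: [0.254, 3.13, 0.001]
ft_force: [-4.6, -4.6, 14.0]
grip_width: 0.274
```

Emit:
arm_command --motion '[[[0, 2, 0], [0, 0, 0], 1], [[0, 2, 0], [0, 0, 0], 1], [[0, 2, 0], [0, 0, 0], 1], [[0, 2, 0], [0, 0, 0], 1], [[0, 2, 0], [0, 0, 0], 1], [[0, 2, 0], [0, 0, 0], 1]]'

```text
time: 17.72
position: [0.5227, 0.2686, 0.1497]
tool_rot: [0.253, 3.13, 0.005]
ft_force: [-3.4, 0.0, 10.5]
grip_width: 0.272
```

Emit:
arm_command --motion '[[[0, 2, 0], [0, 0, 0], 1], [[0, 2, 0], [0, 0, 0], 1], [[0, 2, 0], [0, 0, 0], 1], [[0, 2, 0], [0, 0, 0], 1], [[0, 2, 0], [0, 0, 0], 1], [[0, 2, 0], [0, 0, 0], 1]]'

```text
time: 18.22
position: [0.5244, 0.2782, 0.1498]
tool_rot: [0.254, 3.131, -0.001]
ft_force: [-4.3, -5.1, 14.6]
grip_width: 0.271
```

Emit:
arm_command --motion '[[[0, 2, 0], [0, 0, 0], 1], [[0, 2, 0], [0, 0, 0], 1], [[0, 2, 0], [0, 0, 0], 1], [[0, 2, 0], [0, 0, 0], 1], [[0, 2, 0], [0, 0, 0], 1], [[0, 2, 0], [0, 0, 0], 1]]'

```text
time: 18.72
position: [0.5266, 0.2924, 0.1498]
tool_rot: [0.253, 3.129, 0.005]
ft_force: [-3.0, 0.1, 9.6]
grip_width: 0.269
```

Emit:
arm_command --motion '[[[0, 2, 0], [0, 0, 0], 1], [[0, 2, 0], [0, 0, 0], 1], [[0, 2, 0], [0, 0, 0], 1], [[0, 2, 0], [0, 0, 0], 1], [[0, 2, 0], [0, 0, 0], 1], [[0, 2, 0], [0, 0, 0], 1]]'

```text
time: 19.22
position: [0.5285, 0.3044, 0.1498]
tool_rot: [0.253, 3.129, 0.006]
ft_force: [-2.7, 0.6, 10.4]
grip_width: 0.277
```

Emit:
arm_command --motion '[[[0, 2, 0], [0, 0, 0], 1], [[0, 2, 0], [0, 0, 0], 1], [[0, 2, 0], [0, 0, 0], 1], [[0, 2, 0], [0, 0, 0], 1], [[0, 2, 0], [0, 0, 0], 1], [[0, 2, 0], [0, 0, 0], 1]]'

```text
time: 19.72
position: [0.5304, 0.3163, 0.1498]
tool_rot: [0.253, 3.129, 0.006]
ft_force: [-2.4, 0.8, 10.1]
grip_width: 0.27
```

Emit:
arm_command --motion '[[[0, 2, 0], [0, 0, 0], 1], [[0, 2, 0], [0, 0, 0], 1], [[0, 0, 0], [0, 0, 0], 1]]'

```text
time: 19.97
position: [0.5311, 0.3208, 0.1499]
tool_rot: [0.252, 3.129, 0.007]
ft_force: [-2.7, 0.7, 9.6]
grip_width: 0.274
```

```bash
python3 - <<'E'
from h import *
s=ctrl.get_state(); print(np.round(s['joint_positions'],2),np.round(s['ft_force'],2),s['position'],R.from_rotvec(s['tool_rot']).as_matrix()[:,1])
E
```

```text
[-0.89  0.32  0.37  1.66 -0.12  1.19  0.92] [-2.66  0.7   9.59] [0.53114607 0.32075561 0.14988664] [0.16012316 0.98708725 0.00439663]
```

Emit:
arm_command --motion '[[[0, 0, -4], [0, 0, 0], 1], [[0, 0, -15], [0, 0, 0], 1], [[0, 0, -25], [0, 0, 0], 1], [[0, 0, -20], [0, 0, 0], 1], [[0, 0, -10], [0, 0, 0], 1]]'

```text
time: 20.38
position: [0.5313, 0.3188, 0.2231]
tool_rot: [0.254, 3.129, 0.002]
ft_force: [0.6, 0.6, -2.7]
grip_width: 0.272
```

```bash
python3 - <<'E'
from h import *
plan([(.45,.0,.22),(.4265,-.2515,.2)],-8.3,1,mm=36,deg=6)
E
```

```text
pos [0.5313 0.3188 0.2231] F [ 0.63  0.62 -2.72] w 0.272 t 20.3833 turn [1.900e-01 3.000e-02 8.902e+01]
[[[3.0,-33.0,0.0],[0.0,0.0,5.9],1],[[-0.5,-32.5,0.5],[0.0,0.0,5.9],1],[[-4.0,-33.0,0.0],[0.0,0.0,5.9],1],[[-7.0,-32.0,0.5],[0.0,0.0,5.9],1],[[-10.5,-31.0,0.0],[0.0,0.0,5.9],1],[[-14.0,-30.0,0.5],[0.0,0.0,5.9],1],[[-16.5,-28.5,0.0],[0.0,0.0,5.9],1],[[-19.5,-26.5,0.5],[0.0,0.0,5.9],1]]
[[[-22.0,-24.5,0.0],[0.0,0.0,5.9],1],[[-24.5,-22.0,0.5],[0.0,0.0,5.9],1],[[-28.0,-14.5,2.5],[0.0,0.0,5.9],1],[[-29.5,-11.0,2.5],[0.0,0.0,5.9],1],[[-30.5,-8.5,2.5],[0.0,0.0,5.9],1],[[-31.0,-5.0,2.5],[0.0,0.0,5.9],1],[[-31.5,-2.0,2.0],[0.0,0.0,5.9],1],[[-31.5,1.5,2.5],[0.0,0.0,0.0],1]]
[[[-31.5,1.0,2.5],[0.0,0.0,0.0],1],[[-32.0,1.5,2.5],[0.0,0.0,0.0],1]]
```

Emit:
arm_command --motion '[[[3, -33, 0], [0, 0, 5.9], 1], [[-0.5, -32.5, 0.5], [0, 0, 5.9], 1], [[-4, -33, 0], [0, 0, 5.9], 1], [[-7, -32, 0.5], [0, 0, 5.9], 1], [[-10.5, -31, 0], [0, 0, 5.9], 1], [[-14, -30, 0.5], [0, 0, 5.9], 1], [[-16.5, -28.5, 0], [0, 0, 5.9], 1], [[-19.5, -26.5, 0.5], [0, 0, 5.9], 1]]'

```text
time: 21.05
position: [0.4643, 0.0617, 0.2182]
tool_rot: [-1.493, -2.764, 0.001]
ft_force: [0.2, -1.0, -4.0]
grip_width: 0.272
```

Emit:
arm_command --motion '[[[-22, -24.5, 0], [0, 0, 5.9], 1], [[-24.5, -22, 0.5], [0, 0, 5.9], 1], [[-28, -14.5, 2.5], [0, 0, 5.9], 1], [[-29.5, -11, 2.5], [0, 0, 5.9], 1], [[-30.5, -8.5, 2.5], [0, 0, 5.9], 1], [[-31, -5, 2.5], [0, 0, 5.9], 1], [[-31.5, -2, 2], [0, 0, 5.9], 1], [[-31.5, 1.5, 2.5], [0, 0, 0], 1]]'

```text
time: 21.72
position: [0.4307, -0.1903, 0.2034]
tool_rot: [-2.371, -2.06, -0.001]
ft_force: [0.5, 0.5, -3.1]
grip_width: 0.275
```

Emit:
arm_command --motion '[[[-25, 1, 2], [0, 0, 0], 1], [[-15, 0, 0], [0, 0, 0], 1], [[0, 0, 0], [0, 0, 0], 1], [[0, 0, 0], [0, 0, 0], 1], [[0, 0, 0], [0, 0, 0], 1]]'

```text
time: 22.13
position: [0.4271, -0.2274, 0.2016]
tool_rot: [-2.365, -2.066, -0.0]
ft_force: [-1.3, -0.1, -3.0]
grip_width: 0.273
```

```bash
python3 - <<'E'
from h import *
ims={}
for n in('side','top'):
    im,d=optics.get_image(n); np.save(f'{n}4.npy',d); cv2.imwrite(f'pics/{n}4.png',im)
sy=np.radians(-9.4); sx=np.array([np.cos(sy),np.sin(sy)]); sY=np.array([-sx[1],sx[0]]); sc=np.array([.5132,.2095])
for n in('side','top'):
    P,u,v=cloud(n,np.load(f'{n}4.npy'))
    L=np.c_[(P[:,:2]-sc)@sx,(P[:,:2]-sc)@sY]*1000
    for c in [-114]+list(range(-88,89,22))+[114]:
        w=9 if abs(c)==114 else 6
        m=(abs(L[:,0])<28)&(abs(L[:,1]-c)<w)&(abs(P[:,2]-.05)<.015); print(c,m.sum(),round(np.median(P[m,2])*1000,2),end='; ')
    print()
plan([(.4268,-.2530,.1355)],-8.3,1,mm=20)
s=ctrl.get_state(); print(s['torque'])
E
```

```text
-114 0 nan; -88 4 49.23; -66 19 49.42; -44 16 48.8; -22 0 nan; 0 0 nan; 22 0 nan; 44 0 nan; 66 0 nan; 88 0 nan; 114 0 nan; 
-114 145 49.18; -88 96 49.24; -66 101 49.11; -44 99 49.96; -22 100 50.29; 0 93 49.56; 22 96 49.5; 44 96 49.69; 66 99 49.3; 88 94 49.89; 114 139 49.86; 
pos [ 0.4275 -0.2271  0.2018] F [ 0.39 -0.39 -3.49] w 0.269 t 22.2333 turn [-0.02 -0.04  0.66]
[[[-6.5,0.5,16.5],[-0.0,-0.0,0.7],1],[[-6.5,1.0,16.5],[-0.0,-0.0,0.0],1],[[-6.5,1.0,16.5],[-0.0,-0.0,0.0],1],[[-6.5,0.5,17.0],[-0.0,-0.0,0.0],1]]
[-0.1031983   0.07521882 -0.0334188 ]
  return _methods._mean(a, axis=axis, dtype=dtype,
  ret = ret.dtype.type(ret / rcount)
```

View pics/side4.png

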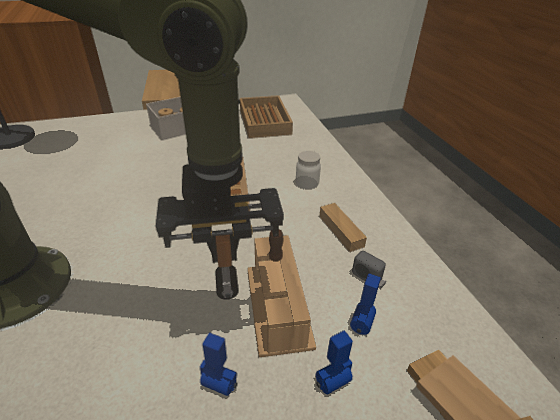

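All strips read 49.1–50.3 mm against the lippings' 49.2–49.9, so flush. The roller hangs under the gripper at (227,285). I check how it sits in the jaws before hanging it.

```bash
python3 - <<'E'
from h import *
yaw=np.radians(-8.3); ex=np.array([np.cos(yaw),np.sin(yaw)]); ey=np.array([-ex[1],ex[0]])
P,u,v=cloud('side',np.load('side4.npy')); c=np.array([.4275,-.2271])
L=np.c_[(P[:,:2]-c)@ex,(P[:,:2]-c)@ey]*1000
for lo in range(90,190,8):
    m=(abs(L[:,0])<45)&(abs(L[:,1])<45)&(P[:,2]*1000>=lo)&(P[:,2]*1000<lo+8)
    if m.sum(): print(lo,m.sum(),np.round(np.percentile(L[m],[2,98],axis=0).T,1).tolist(),round(P[m,2].min()*1000,1))
im=cv2.imread('pics/side4.png')[190:310,180:300]; cv2.imwrite('pics/crop4.png',cv2.resize(im,None,fx=4.5,fy=4.5,interpolation=cv2.INTER_CUBIC))
E
```

```text
98 12 [[-6.0, 6.8], [-24.1, -22.2]] 101.9
106 26 [[-13.6, 17.0], [-25.9, -22.3]] 106.1
114 55 [[-18.8, 18.2], [-32.1, -12.1]] 114.3
122 115 [[-18.2, 20.5], [-32.2, 24.8]] 122.1
130 204 [[-16.3, 18.4], [-29.3, 23.2]] 130.1
138 106 [[-11.0, 12.8], [-29.7, 23.0]] 138.0
146 133 [[-5.5, 7.7], [-29.7, 8.1]] 146.0
154 14 [[-2.9, 4.1], [-2.0, 0.4]] 154.2
162 3 [[-1.0, 2.4], [-1.7, -0.8]] 162.6
170 11 [[-7.3, 11.0], [-13.2, -11.1]] 174.1
178 48 [[-10.5, 11.6], [-14.8, -11.0]] 178.2
186 68 [[-16.7, 20.5], [-14.2, -8.9]] 186.1
```

View pics/crop4.png

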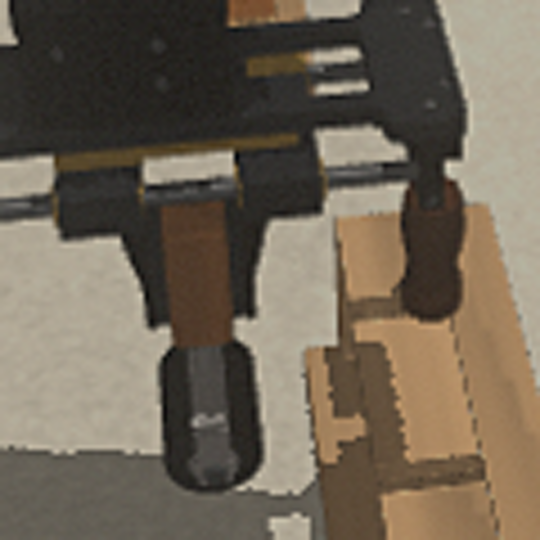

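Emit:
arm_command --motion '[[[-6.5, 0, 16.5], [0, 0, 0.7], 1], [[-6.5, 0, 16.5], [0, 0, 0], 1], [[-6.5, 0, 16.5], [0, 0, 0], 1], [[-6.5, 0, 16.5], [0, 0, 0], 1], [[0, 0, 0], [0, 0, 0], 1], [[0, 0, 0], [0, 0, 0], 1], [[0, 0, 0], [0, 0, 0], 1]]'

```text
time: 22.82
position: [0.4243, -0.2535, 0.1369]
tool_rot: [2.378, 2.053, 0.001]
ft_force: [-0.4, 0.3, -3.3]
grip_width: 0.273
```

```bash
python3 - <<'E'
from h import *
plan([(.4266,-.2532,.135)],-8.3,1,mm=20)
plan([(.5255,-.268,.135)],-8.3,1,mm=16)
E
```

```text
pos [ 0.4243 -0.2535  0.1369] F [-0.43  0.26 -3.29] w 0.273 t 22.8167 turn [ 0.05 -0.01 -0.1 ]
[[[0.5,2.5,2.0],[0.1,-0.0,-0.1],1]]
pos [ 0.4243 -0.2535  0.1369] F [-0.43  0.26 -3.29] w 0.273 t 22.8167 turn [ 0.05 -0.01 -0.1 ]
[[[0.0,14.5,0.5],[0.1,-0.0,-0.1],1],[[0.0,14.5,0.0],[0.0,-0.0,-0.0],1],[[0.0,15.0,0.5],[0.0,-0.0,-0.0],1],[[0.0,14.5,0.0],[0.0,-0.0,-0.0],1],[[0.0,14.5,0.5],[0.0,-0.0,-0.0],1],[[0.5,14.5,0.0],[0.0,-0.0,-0.0],1],[[-0.0,15.0,0.5],[0.0,-0.0,-0.0],1]]
```

Emit:
arm_command --motion '[[[0, 14, 1], [0, 0, 0], 1], [[0, 14, 0.5], [0, 0, 0], 1], [[0, 14, 0], [0, 0, 0], 1]]'

```text
time: 23.07
position: [0.4669, -0.2595, 0.136]
tool_rot: [2.377, 2.053, 0.004]
ft_force: [-0.4, 0.5, -3.3]
grip_width: 0.27
```

Emit:
arm_command --motion '[[[0, 10, 0], [0, 0, 0], 1], [[0, 10, 0], [0, 0, 0], 1], [[0, 10, 0], [0, 0, 0], 1], [[0, 0, 0], [0, 0, 0], 1]]'

```text
time: 23.4
position: [0.498, -0.2638, 0.136]
tool_rot: [2.374, 2.053, 0.003]
ft_force: [-0.1, 0.2, -2.7]
grip_width: 0.272
```

Emit:
arm_command --motion '[[[0, 10, 0], [0, 0, 0], 1], [[0, 10, 0], [0, 0, 0], 1], [[0, 6, 0], [0, 0, 0], 1], [[0, 0, 0], [0, 0, 0], 1], [[0, 0, 0], [0, 0, 0], 1]]'

```text
time: 23.82
position: [0.5205, -0.2687, 0.1346]
tool_rot: [-2.379, -2.052, 0.001]
ft_force: [0.2, -0.4, -3.6]
grip_width: 0.273
```

Emit:
arm_command --motion '[[[0, 4, 0], [0, 0, 0], 1], [[0, 1, 0], [0, 0, 0], 1], [[0, 0, 0], [0, 0, 0], 1]]'

```text
time: 24.07
position: [0.5255, -0.2694, 0.1347]
tool_rot: [2.379, 2.051, 0.0]
ft_force: [-0.2, -0.0, -3.0]
grip_width: 0.272
```

Emit:
arm_command --motion '[[[0, 0, 2], [0, 0, 0], 1], [[0, 0, 2], [0, 0, 0], 1], [[0, 0, 2], [0, 0, 0], 1], [[0, 0, 1], [0, 0, 0], 1], [[0, 0, 0], [0, 0, 0], 1]]'

```text
time: 24.48
position: [0.525, -0.2693, 0.1272]
tool_rot: [-2.379, -2.051, 0.0]
ft_force: [-1.0, 0.8, -2.4]
grip_width: 0.272
```

Emit:
arm_command --motion '[[[0, 0, 0.5], [0, 0, 0], 1], [[0, 0, 0], [0, 0, 0], 1], [[0, 0, 0], [0, 0, 0], 1]]'

```text
time: 24.73
position: [0.5254, -0.2694, 0.1272]
tool_rot: [2.379, 2.051, 0.0]
ft_force: [0.5, -0.5, -3.2]
grip_width: 0.275
```

```bash
python3 - <<'E'
from h import *
plan([],-8.3,1)
im,d=optics.get_image('side'); cv2.imwrite('pics/side5.png',cv2.resize(im[205:325,220:340],None,fx=4.5,fy=4.5,interpolation=cv2.INTER_CUBIC))
E
```

```text
pos [ 0.5254 -0.2694  0.1272] F [ 0.52 -0.5  -3.2 ] w 0.275 t 24.7333 turn [ 0.01 -0.   -0.17]
[[[0.0,0.0,0.0],[0.0,-0.0,-0.2],1]]
```

View pics/side5.png

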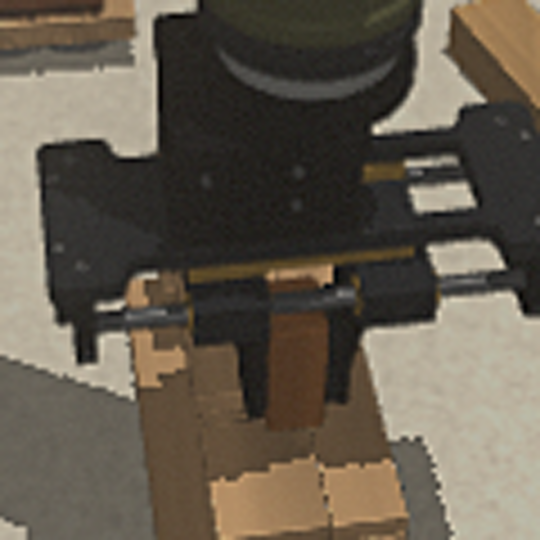

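The grip stands just over the shelf in the slot; the weight is still carried by the gripper, so I lower a little more.

Emit:
arm_command --motion '[[[0, 0, 0.5], [0, 0, 0], 1], [[0, 0, 0.5], [0, 0, 0], 1], [[0, 0, 0], [0, 0, 0], 1]]'

```text
time: 25.03
position: [0.5254, -0.2695, 0.127]
tool_rot: [-2.379, -2.051, -0.001]
ft_force: [-2.8, 1.0, 4.3]
grip_width: 0.273
```

Emit:
arm_command --motion '[[[0, 0, 0.5], [0, 0, 0], 1], [[0, 0, 0], [0, 0, 0], 1]]'

```text
time: 25.2
position: [0.5255, -0.2695, 0.127]
tool_rot: [-2.379, -2.051, -0.002]
ft_force: [-3.7, 1.7, 7.7]
grip_width: 0.273
```

Seated on the shelf. Back off the preload, then open.

Emit:
arm_command --motion '[[[0, 0, -0.8], [0, 0, 0], 1], [[0, 0, 0], [0, 0, 0], 0], [[0, 0, 0], [0, 0, 0], 0], [[0, 0, 0], [0, 0, 0], 0], [[0, 0, 0], [0, 0, 0], 0], [[0, 0, 0], [0, 0, 0], 0], [[0, 0, 0], [0, 0, 0], 0], [[0, 0, 0], [0, 0, 0], 0]]'

```text
time: 25.87
position: [0.5253, -0.2694, 0.1264]
tool_rot: [2.379, 2.051, 0.0]
ft_force: [0.0, 0.0, -0.0]
grip_width: 0.717
```

Emit:
arm_command --motion '[[[0, 0, 0], [0, 0, 0], 0], [[0, 0, 0], [0, 0, 0], 0], [[0, 0, 0], [0, 0, 0], 0], [[0, 0, 0], [0, 0, 0], 0], [[0, 0, 0], [0, 0, 0], 0]]'

```text
time: 26.28
position: [0.5254, -0.2694, 0.1265]
tool_rot: [2.379, 2.051, 0.0]
ft_force: [0.9, -0.5, 0.4]
grip_width: 0.988
```

Open and free of load. Rise straight up, then retreat towards the middle so the cameras can see.

Emit:
arm_command --motion '[[[0, 0, -10], [0, 0, 0], 0], [[0, 0, -20], [0, 0, 0], 0], [[0, 0, -25], [0, 0, 0], 0], [[0, 0, -30], [0, 0, 0], 0], [[0, 0, -30], [0, 0, 0], 0], [[0, 0, -20], [0, 0, 0], 0], [[25, 0, 0], [0, 0, 0], 0], [[35, 0, 0], [0, 0, 0], 0]]'

```text
time: 26.95
position: [0.5336, -0.2145, 0.2644]
tool_rot: [2.384, 2.038, 0.002]
ft_force: [0.7, -0.2, -0.4]
grip_width: 1.0
```

Emit:
arm_command --motion '[[[38, 0, 0], [0, 0, 0], 0], [[38, 0, 0], [0, 0, 0], 0], [[38, 0, 0], [0, 0, 0], 0], [[38, 0, 0], [0, 0, 0], 0], [[25, 0, 0], [0, 0, 0], 0], [[0, 0, 0], [0, 0, 0], 0], [[0, 0, 0], [0, 0, 0], 0], [[0, 0, 0], [0, 0, 0], 0]]'

```text
time: 27.62
position: [0.5601, -0.0363, 0.262]
tool_rot: [2.38, 2.049, -0.0]
ft_force: [0.6, -0.6, -0.3]
grip_width: 0.999
```

```bash
python3 - <<'E'
from h import *
for n in('side','top'):
    im,d=optics.get_image(n); np.save(f'{n}6.npy',d); cv2.imwrite(f'pics/{n}6.png',im)
yaw=np.radians(-8.5); ex=np.array([np.cos(yaw),np.sin(yaw)]); ey=np.array([-ex[1],ex[0]]); rc=np.array([.533,-.218])
for f in('0','6'):
  for n in('side','top'):
    P,u,v=cloud(n,np.load(f'{n}{f}.npy'))
    L=np.c_[(P[:,:2]-rc)@ex,(P[:,:2]-rc)@ey]*1000
    m=(abs(L[:,0])<45)&(L[:,1]>-85)&(L[:,1]<0)&(P[:,2]>.106)&(P[:,2]<.17)
    q=L[m]; z=P[m,2]
    if len(q): print(f,n,len(q),'x',np.percentile(q[:,0],[1,50,99]).round(1),'y',np.percentile(q[:,1],[1,50,99]).round(1),'z',np.percentile(z,[1,99]).round(4))
    for lo in(.108,.125,.142):
        k=m&(P[:,2]>=lo)&(P[:,2]<lo+.015); print('   ',lo,k.sum(),np.percentile(L[k],[5,50,95],axis=0).T.round(1).tolist())
    m=(abs(L[:,0])<25)&(L[:,1]<90)&(L[:,1]>20)&(P[:,2]>.125)&(P[:,2]<.19); print('  sd',m.sum(),np.percentile(L[m],[2,50,98],axis=0).T.round(1).tolist())
  for n in('top',):
    sy=np.radians(-9.4); sx=np.array([np.cos(sy),np.sin(sy)]); sY=np.array([-sx[1],sx[0]]); sc=np.array([.5132,.2095])
    P,u,v=cloud(n,np.load(f'{n}{f}.npy')); L=np.c_[(P[:,:2]-sc)@sx,(P[:,:2]-sc)@sY]*1000
    for c in [-114]+list(range(-88,89,22))+[114]:
        m=(abs(L[:,0])<28)&(abs(L[:,1]-c)<6)&(abs(P[:,2]-.05)<.015); print(c,m.sum(),round(np.median(P[m,2])*1000,2) if m.sum() else None,end='; ')
    print()
E
```

```text
0 side 463 x [-11.9  -1.5  11.7] y [-64.9 -62.  -35.9] z [0.1074 0.1611]
    0.108 81 [[-11.8, -1.7, 11.3], [-64.3, -62.9, -47.6]]
    0.125 85 [[-11.8, -2.2, 10.0], [-64.3, -62.8, -45.8]]
    0.142 92 [[-11.8, -2.6, 10.0], [-64.3, -62.9, -43.8]]
  sd 277 [[-13.3, -1.8, 11.1], [33.2, 38.1, 51.8]]
0 top 197 x [-12.2  -4.5  11.5] y [-60.5 -42.8 -30.2] z [0.1071 0.1646]
    0.108 22 [[-11.9, -11.1, 6.7], [-55.7, -39.7, -30.6]]
    0.125 22 [[-12.0, -11.3, 7.2], [-55.3, -37.4, -30.3]]
    0.142 41 [[-12.1, -8.8, 8.4], [-60.1, -41.2, -30.8]]
  sd 122 [[-13.2, -3.5, 11.5], [37.4, 49.7, 62.0]]
-114 95 49.58; -88 98 52.28; -66 95 52.37; -44 95 52.07; -22 98 52.13; 0 96 52.03; 22 97 52.36; 44 98 52.26; 66 99 52.56; 88 96 52.09; 114 97 49.95; 
6 side 463 x [-10.8  -0.8  12.4] y [-66.  -63.2 -37.4] z [0.1079 0.1614]
    0.108 82 [[-10.7, -2.0, 10.7], [-65.9, -64.3, -40.8]]
    0.125 87 [[-10.8, -2.2, 10.4], [-65.6, -64.4, -42.2]]
    0.142 91 [[-10.8, -1.1, 11.3], [-65.6, -64.1, -48.6]]
  sd 277 [[-13.4, -1.7, 11.0], [33.4, 38.2, 51.3]]
6 top 198 x [-11.5  -3.1  13.5] y [-61.5 -44.5 -26.6] z [0.1064 0.1646]
    0.108 21 [[-10.9, -10.0, 5.9], [-58.8, -43.9, -31.8]]
    0.125 23 [[-10.9, -10.1, 4.5], [-58.8, -39.1, -31.8]]
    0.142 38 [[-10.7, -3.2, 12.5], [-60.3, -41.4, -31.9]]
  sd 123 [[-13.0, -3.7, 12.1], [37.4, 49.7, 61.8]]
-114 97 49.68; -88 97 48.95; -66 96 49.4; -44 93 49.35; -22 100 49.84; 0 101 49.55; 22 95 49.91; 44 92 49.67; 66 95 49.76; 88 94 49.82; 114 93 50.17;
```

View pics/side6.png

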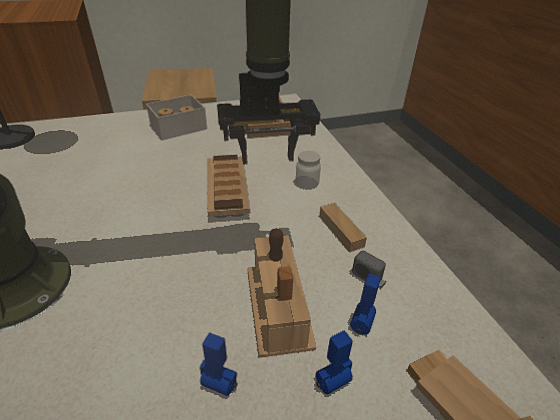

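View pics/top6.png

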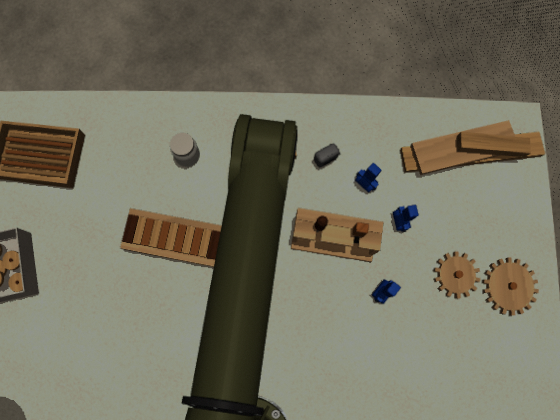

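The roller grip stands upright in its slot again (side 285,283; top 361,229), within about 2 mm of where it started. Screwdriver, offcut, tape measure and jar are unmoved, and the strips are level with the lippings. The gripper hangs free in the air. Handing in.

```bash
python3 -c "
from bench import ctrl
print(ctrl.close_job())"
```

```text
the job is handed in; nothing more can be done
None
```

I took the fork roller from its slot and rolled it once along the row from row_end0 to row_end1. I then hung it back in the same slot and handed the job in at about 27.7 s; the hand-in reported no verdict.

- **Push:** the readings at the end of each move show about 13–18 N on the work, after taking off the tool's own weight. I had no readings between those points, so I can't show that the peaks stayed under 30 N.
- **Strips:** by camera depth they now stand at 49.0–49.9 mm, against 49.7 and 50.2 mm for the lippings. Before rolling they stood at about 52.0–52.6 mm. All nine are within about 1 mm of flush.
- **Roller:** it is upright and resting on the shelf, within about 2 mm of its starting position.
- **Other things:** the screwdriver measured unmoved. I compared the offcut, tape measure and jar by eye in the before and after pictures, and they look unmoved. The open gripper was well clear of everything at hand-in.

No check failed. The side camera's height check on the strips was mostly blocked by the arm, so those figures come from the top camera alone.

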